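# Roll the solder reel up the feeder ramp into its cradle

### The job

Load the wire feeder on the electronics bench: with the fingertips, slowly and gently push the solder reel up the little ramp until it drops over the crest into the cradle against the stop, and leave it resting there. Keep behind it all the way (no faster than about 5 cm a second), so that it neither runs ahead nor rolls back down; do not pinch, squeeze or lift it, and leave the things around the feeder where they are.

Things in the scene. Friction and masses are not known exactly. Their poses are not given: they have to be found in the camera images.
- reel: Solder reel, a lying cylinder free to roll: two black flanges 60 mm in diameter, 5 mm thick, grey wire 54 mm in diameter, 58 mm long between them; 68 mm long in all, smooth (friction about 0.3), 0.3 to 0.65 kg. Origin at its centre (30 mm above the deck); y is the reel's axis, across the ramp; x and z turn as it rolls. Starts at rest on the level apron at the ramp's foot.
- ramp: Wire feeder fixed to the bench: aluminium deck 86 mm wide between steel side rails, black feeder head at the top end. Origin on the bench under the deck's middle; x uphill along the deck, y across, z up. Deck along x: level apron, 8 mm above the bench, from -160 mm (open end) to the foot at -50; ramp to the crest at 80; cradle to the stop at 128. Rails: inner faces at y = +-38 mm.
- foot (a point): Foot of the ramp, on the deck's centre line: feeder x = -50 mm, 8 mm above the bench. From here the deck rises straight to the crest. The rails stand 14 mm above apron and ramp and are 5 mm thick.
- crest (a point): Crest at the top of the ramp, centre line: feeder x = 80 mm, 30 mm above the bench (slope 9.6 degrees). Behind it the deck drops 4 mm to the level cradle floor, 26 mm above the bench. Pushed past the crest the reel drops into the cradle and stays; on the ramp it rolls back if let go.
- stop (a point): The stop: the upright face of the black feeder head, at feeder x = 128 mm; this point is 56 mm above the bench. The head is 86 mm wide, 40 mm deep, its top 72 mm above the bench.
- seat (a point): The point where the reel's centre lies when the reel rests in the cradle: 96.5 mm along the feeder's x, on its centre line, 56 mm above the bench (the reel has about 1.5 mm of play to either side along x).
- spare_reel: Bystander: smaller solder reel, same materials, standing on its flange, 44 mm in diameter, 45 mm high; origin at the centre of its underside; beside the feeder.
- flux_jar: Bystander: small round jar with a black lid, 44 mm in diameter, 42 mm high; origin at the centre of its underside; beside the feeder.
- sponge_tray: Bystander: black tray with a yellow sponge, 90 x 65 x 22 mm; origin at the centre of its underside; beside the feeder.
- meter: Bystander: hand-held multimeter lying on its back, 78 x 155 x 36 mm; origin at the centre of its underside; beside the feeder.
There are look-alikes about, which are no part of the job. Leave any red look-alike of the reel alone.

How it is judged:
By the outcome, as a careful person would: the job done as asked, in the order asked, and still so for the second after the job is handed in, with the robot touching nothing.
It also fails if it takes over 45 s, if anything falls off the work surface, if the arm or the gripper's body presses on something with over 40 N, if the wrist force passes 120 N, or if a joint passes its speed limit or range.

### The arm

A 6-joint arm with a two-finger parallel gripper is mounted at the origin on the work surface. World frame = base frame: x ahead of the robot, y to its left, z up, the work surface at z = 0. Lengths are in m, angles in degrees, forces in N, time in s.
With the tool pointing down it reaches from about 0.4 to 0.825 m from the base axis. Payload 7 kg.
Tool frame: the origin (TCP) lies on the centre line of the jaws, within the pads' length; the fingertips stand 11 mm ahead of it and the grasp point (between the pads) lies 8 mm behind it; z points along the fingers, y is the line along which they close (so a half turn about z gives the same grasp; the last joint's range is limited). The gripper opens to 88 mm and grips with 3 to 60 N. Pads are 19 mm wide; open, the fingers measure 130 mm over their backs; the gripper's body (78 mm by 193 mm) begins 47 mm behind the grasp point.
Start: joints at [86.293, 20.546, 0.682, 0, -70.136, -16.507], TCP at [0.233, 0.633, 0.238] pointing down, gripper open.
Joint ranges: [-176.03, 176.03], [-82.01, 121.73], [-58.28, 71.71], [-173.87, 95.51], [-174.79, -0.11], [-173.66, 173.66]. Speed limits (degrees/s): [136.94, 136.94, 172.46, 180, 180, 180].

### API

Orientations are given as [roll, pitch, yaw] about the fixed x, y, z axes, in that order (R = Rz(yaw) Ry(pitch) Rx(roll)).
In Python, from plant import r, capture, camera_model, job gives the robot as it stands.
- The arm moves only by the tool drive_tool, never from a script. Its argument "increments" is a list that holds one entry, the list of rows, each a list of 5 numbers: the gripper's target within -1 to 1 (fully open at 1, half-way at 0, shut at -1), then the shift along the tool's x, y, z scaled (see below), then the turn about the tool's z scaled (see below). In form: [[[gripper, tx, ty, tz, roll], ...]]. A call has 1 to 5 rows; each row is the pose to reach, as a shift and turn from the pose commanded when the call began, along the tool's axes at that moment, turning the shorter way round; what a row does not reach only later rows make up. The controller multiplies each number of a shift by 120 mm and each number of a turn by 360 degrees. A row lasts 1/8 s, in which the tool goes at most 62.5 mm and 10.7 degrees, less where a joint would pass 70% of its speed; a pose out of reach is approached as far as the arm can. A call with a number of a shift or a turn outside -1 to 1 is refused whole. A call with a gripper value outside its range is refused whole. The fingers move at their own pace and stop on an object; "squeeze" is the grip in N (left out, the last holds). Time passes only in rows, so rows that repeat a pose let the fingers close. It gives the time, the measured TCP pose, the force, the opening and the grip force at its end, in the units of the state.
- r.get_state(): the state, without advancing time (a new reading comes with each control period).
- capture(name): name is "side" or "top" or "wrist"; returns the picture (400x640x3 uint8, red, green, blue); there is no depth.
- camera_model(name): a dict with "camera_matrix" (3x3 intrinsics, pixels), "k1" (the pictures are not rectified: a ray, as slopes to the right and down, at radius r is drawn at 1 + k1 r^2 times it, then the intrinsics apply), "rvec" (rotation vector, rad) and "tvec" (3), from world to camera coordinates, as OpenCV has them. Camera axes: x right, y down, z forward; pixel columns grow to the right and rows downward; lengths in m; the calibration is good to about 2 mm. A picture is of the moment at which its call begins: read the wrist's pose just before it. camera_model takes no time and is no camera call; for the wrist camera it gives the pose at the moment of the call.
- job.close_job(): hands the job in; it is judged then, once.
The state is a dict: "time_s": time; "joints": joint angles; "qd": joint speeds; "joint_torque": joint torques, N m; "tcp_pos": TCP position; "eef_rot": TCP orientation; "contact_force": force on the tool from outside, world axes, zero at the start; "moment": the same for the moment, N m; "gripper_width": finger opening in m; "gripper_force": force on a finger pad.
Only numpy, scipy, OpenCV 4.12 (cv2) and the standard library are available. Lean on these libraries where they do the work, as an engineer would, in place of code of your own. Each camera call takes 0.05 s, during which the arm holds its last target. There are 200 camera calls.

## Working session

There is one attempt and no reset: what is moved stays moved. The work goes in short steps, Python scripts to look and compute and a tool call to move; the robot and the scene stay as the last step left them, time stands still between calls to the robot, and variables do not carry over. Pictures are saved under pics/ and viewed, at most 10 in all, crops included, and the job is handed in when it is done.

Besides the shell and the picture viewer there is one more tool, called as name([rows], argument=value, ...), one row to a line, values as JSON. drive_tool: Moves the arm, as the interface text tells. Its arguments: {"type":"object","properties":{"increments":{"type":"array"},"squeeze":{"type":"number"}},"required":["increments"]}

```bash
mkdir -p pics; python3 - <<'E'
from plant import r,capture,camera_model
import cv2,numpy as np
for n in("top","side"):
    im=capture(n); cv2.imwrite(f"pics/{n}0.png",im[:,:,::-1]); print(n,camera_model(n))
s=r.get_state(); print({k:np.round(s[k],3) for k in s})
E
```

```text
top {'camera_matrix': array([[401.34152143,   0.        , 324.9634313 ],
       [  0.        , 401.34152143, 194.24011566],
       [  0.        ,   0.        ,   1.        ]]), 'k1': -0.06801949813453827, 'rvec': array([ 2.15137207, -2.15939196,  0.13645402]), 'tvec': array([-0.00811565,  0.59735999,  0.79584   ])}
side {'camera_matrix': array([[392.67436811,   0.        , 316.16551093],
       [  0.        , 392.67436811, 205.39217981],
       [  0.        ,   0.        ,   1.        ]]), 'k1': -0.07011110216249292, 'rvec': array([ 0.73023102, -2.56238225,  1.18569974]), 'tvec': array([0.50662688, 0.26864222, 0.48777089])}
{'time_s': np.float64(0.1), 'joints': array([ 8.6294e+01,  2.0586e+01,  6.3900e-01, -1.6000e-02, -7.0138e+01,
       -1.6505e+01]), 'qd': array([ 0.031, -0.15 ,  0.07 ,  0.102, -0.012,  0.014]), 'joint_torque': array([-1.0000e-03, -5.8417e+01,  2.9375e+01,  7.0150e+00,  1.0000e-02,
       -0.0000e+00]), 'tcp_pos': array([0.233, 0.633, 0.237]), 'eef_rot': array([ 1.79914e+02, -9.00000e-03, -2.02170e+01]), 'contact_force': array([0.606, 0.172, 0.199]), 'moment': array([-0.029,  0.077, -0.007]), 'gripper_force': np.float64(0.0), 'gripper_width': np.float64(0.087)}
```

View pics/top0.png

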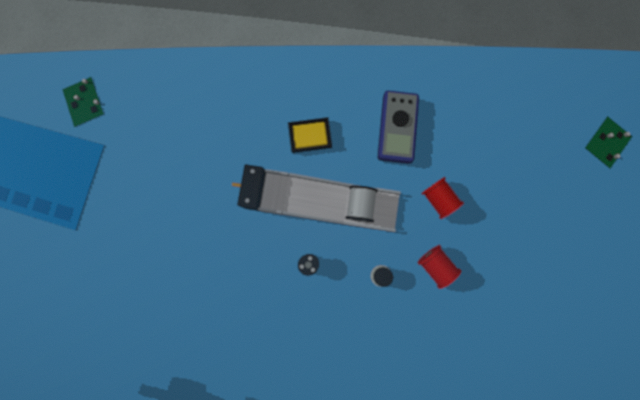

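View pics/side0.png

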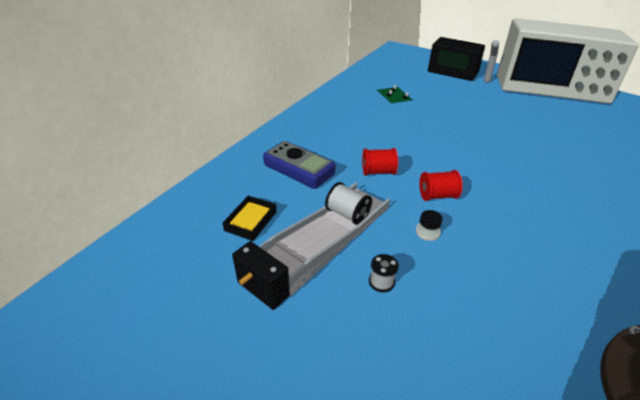

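Top view: feeder head at (252,187), open apron end at (399,211), and a grey reel with black flanges on the apron at (362,203). Reel candidates are the grey one at (362,203), red ones at (443,198) and (440,267), and the small upright one at (308,265). The grey one on the deck fits the description. I'll confirm with a crop.

```bash
cat > h.py <<'E'
import numpy as np,cv2
from plant import camera_model
def ray(n,px,z,m=None):
    m=m or camera_model(n); K=m["camera_matrix"]; k=m["k1"]
    u=cv2.undistortPoints(np.float64([[px]]),K,np.array([k,0,0,0.]))[0,0]
    R=cv2.Rodrigues(m["rvec"])[0]; c=-R.T@m["tvec"]; d=R.T@np.r_[u,1]
    return c+d*(z-c[2])/d[2]
def proj(n,P):
    m=camera_model(n)
    return cv2.projectPoints(np.float64(P).reshape(-1,3),m["rvec"],m["tvec"],m["camera_matrix"],np.array([m["k1"],0,0,0.]))[0][:,0]
E
python3 - <<'E'
import cv2
im=cv2.imread("pics/top0.png")[150:300,225:475]
cv2.imwrite("pics/crop.png",cv2.resize(im,None,fx=3.2,fy=3.2,interpolation=cv2.INTER_CUBIC))
E
```

```text
(no output)
```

View pics/crop.png

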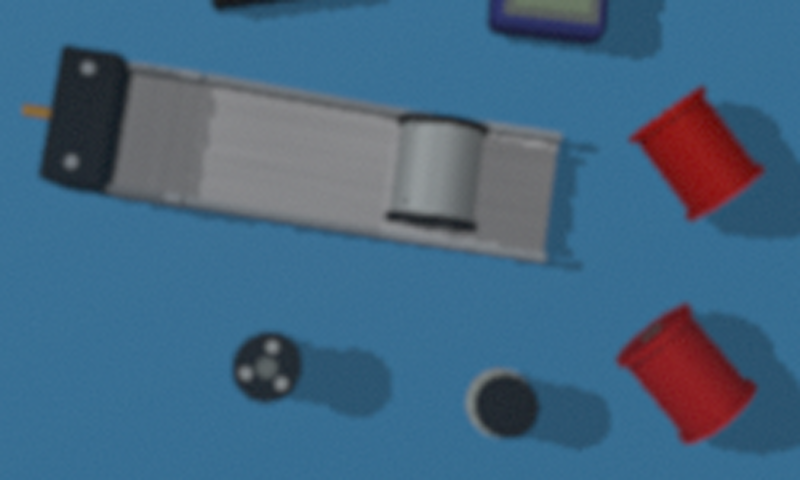

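The crop confirms it: grey wire and black flanges, on the deck at crop (438,172), i.e. full-frame (362,204). The red ones lie off the feeder.

```bash
python3 - <<'E'
from h import *
f=lambda u,v,z: ray("top",(225+(u+.5)/3.2-.5,150+(v+.5)/3.2-.5),z)
A=(f(559,138,.01)+f(546,260,.01))/2
H=[f(*p,.072) for p in((65,46),(128,58),(108,190),(42,180))]
S=(H[1]+H[2])/2; B=(H[0]+H[3])/2
C=(f(212,93,.03)+f(198,198,.03))/2
R=f(438,172,.045)
print("A",A,"S",S,"B",B,"C",C,"R",R)
ex=(S-A)[:2]; print(np.linalg.norm(ex)); ex/=np.linalg.norm(ex); yaw=np.degrees(np.arctan2(ex[1],ex[0])); print("yaw",yaw)
ey=np.array([-ex[1],ex[0]])
O=(A[:2]+.160*ex+S[:2]-.128*ex+C[:2]-.08*ex)/3
print("O",O)
for n,p in dict(A=A,S=S,B=B,C=C,R=R,j=f(503,405,.042),r1=f(700,155,.04),r2=f(687,375,.04),meter=f(550,35,.036)).items(): d=p[:2]-O; print(n,np.round([d@ex,d@ey],4))
print(np.linalg.norm(R[:2]),O-.25*ex)
E
```

```text
A [ 0.56256567 -0.16512216  0.01      ] S [0.60549688 0.11644008 0.072     ] B [0.612637   0.15713469 0.072     ] C [0.59694477 0.06572098 0.03      ] R [ 0.57715792 -0.08542623  0.045     ]
0.28481640846832873
yaw 81.33059748460508
O [ 0.58592404 -0.01013756]
A [-0.1567 -0.0003]
S [ 0.1281 -0.0003]
B [ 0.1694 -0.0012]
C [0.0767 0.0005]
R [-0.0757 -0.0027]
j [-0.137   0.1377]
r1 [-0.2436 -0.0393]
r2 [-0.2514  0.1024]
meter [-0.1373 -0.1046]
0.5834457221890575 [ 0.54824081 -0.25728119]
```

drive_tool([
  [[-1, 0.32, 0.33, 0, 0], [-1, 0.64, 0.66, 0, 0], [-1, 0.965, 1, 0, 0]],
])

```text
time_s: 0.48
tcp_pos: [0.3008, 0.4791, 0.237]
eef_rot: [180.0, -0.0, -20.2]
contact_force: [1.2, 0.3, -0.0]
gripper_width: 0.0635
gripper_force: 0.0
```

drive_tool([
  [[-1, 0.32, 0.33, 0, 0], [-1, 0.64, 0.66, 0, 0], [-1, 0.965, 1, 0, 0]],
])

```text
time_s: 0.85
tcp_pos: [0.3679, 0.3264, 0.2374]
eef_rot: [180.0, 0.0, -20.2]
contact_force: [0.2, 0.7, -0.4]
gripper_width: 0.0329
gripper_force: 0.0
```

drive_tool([
  [[-1, 0.32, 0.33, 0, 0], [-1, 0.64, 0.66, 0, 0], [-1, 0.965, 1, 0, 0]],
])

```text
time_s: 1.23
tcp_pos: [0.4351, 0.1738, 0.2376]
eef_rot: [-180.0, -0.0, -20.2]
contact_force: [0.9, 1.0, 0.7]
gripper_width: 0.0035
gripper_force: 0.0
```

drive_tool([
  [[-1, 0.32, 0.33, 0, 0], [-1, 0.64, 0.66, 0, 0], [-1, 0.965, 1, 0, 0]],
])

```text
time_s: 1.6
tcp_pos: [0.5024, 0.0212, 0.2376]
eef_rot: [-180.0, -0.0, -20.2]
contact_force: [1.8, 0.7, -0.3]
gripper_width: 0.0006
gripper_force: 0.0
```

drive_tool([
  [[-1, 0.32, 0.33, 0, 0], [-1, 0.64, 0.66, 0, 0], [-1, 0.965, 1, 0, 0], [-1, 0.965, 1, 0, 0]],
])

```text
time_s: 2.1
tcp_pos: [0.5696, -0.133, 0.2363]
eef_rot: [179.9, 0.1, -20.5]
contact_force: [-0.8, 0.6, -0.2]
gripper_width: 0.0006
gripper_force: 0.0
```

drive_tool([
  [[-1, 0, 0, 0, 0.028], [-1, 0, 0, 0, 0.056], [-1, 0, 0, 0, 0.083], [-1, 0, 0, 0, 0.11]],
])

```text
time_s: 2.6
tcp_pos: [0.5688, -0.129, 0.2373]
eef_rot: [180.0, 0.0, -60.1]
contact_force: [-0.3, -0.2, -0.4]
gripper_width: 0.0006
gripper_force: 0.0
```

drive_tool([
  [[-1, 0, 0, 0, 0.027], [-1, 0, 0, 0, 0.054], [-1, 0, 0, 0, 0.081], [-1, 0, 0, 0, 0.108], [-1, 0, 0, 0, 0.108]],
])

```text
time_s: 3.22
tcp_pos: [0.5689, -0.129, 0.2374]
eef_rot: [180.0, 0.0, -98.6]
contact_force: [-0.7, -0.6, -0.1]
gripper_width: 0.0002
gripper_force: 0.0
```

```bash
python3 - <<'E'
from h import *
from plant import capture
m=camera_model("wrist"); im=capture("wrist"); cv2.imwrite("pics/w0.png",im[:,:,::-1])
print({k:np.round(v,3) for k,v in m.items()})
O=np.array([.58592,-.01014]);a=np.radians(81.33);ex=np.array([np.cos(a),np.sin(a)]);ey=np.array([-ex[1],ex[0]])
P=lambda x,y,z:[*(O+x*ex+y*ey),z]
print(proj("wrist",[P(-.16,.038,.022),P(-.16,-.038,.022),P(.08,.043,.03),P(.08,-.043,.03),P(-.076,.034,.068),P(-.076,-.034,.068)]).round())
E
```

```text
{'camera_matrix': array([[295.47 ,   0.   , 324.485],
       [  0.   , 295.47 , 200.622],
       [  0.   ,   0.   ,   1.   ]]), 'k1': np.float64(-0.027), 'rvec': array([-0.231, -3.086, -0.415]), 'tvec': array([0.581, 0.009, 0.401])}
[[356. 148.]
 [294. 147.]
 [355. 321.]
 [294. 321.]
 [355. 226.]
 [295. 226.]]
```

View pics/w0.png

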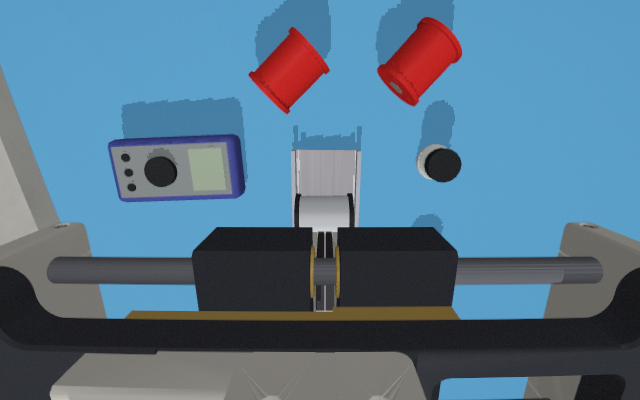

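```bash
python3 - <<'E'
from h import *
from scipy.optimize import brentq
m=camera_model("wrist"); R=cv2.Rodrigues(m["rvec"])[0]; c=-R.T@m["tvec"]
O=np.array([.58592,-.01014]);a=np.radians(81.33);ex=np.array([np.cos(a),np.sin(a)]);ey=np.array([-ex[1],ex[0]])
F=lambda p:np.array([(p[:2]-O)@ex,(p[:2]-O)@ey,p[2]])
im=cv2.imread("pics/w0.png",0); print(im[140:230,325]); 
C=F(c);print("cam",C)
for row,rad in((194,.03),(196,.027)):
    q=F(ray("wrist",(325,row),0)); d=(q-C)[[0,2]]; d/=np.linalg.norm(d)
    g=lambda x:(np.array([x,.038])-C[[0,2]])@np.array([-d[1],d[0]])
    print(row,brentq(lambda x:g(x)-rad,-.3,.3),brentq(lambda x:g(x)+rad,-.3,.3))
for u in((325,149),(297,150),(355,150)): print(F(ray("wrist",u,.008)))
E
```

```text
[114 114 112 114 112 113 113 114 114 117 155 160 159 159 159 158 158 159
 160 159 159 159 158 157 158 158 159 157 159 158 158 157 157 158 158 158
 157 157 157 157 156 157 157 155 156 156 156 156 156 156 156 156 156 155
 156 144 118 119 123 131 134 137 137 143 143 146 148 149 150 151 154 156
 160 165 169 173 175 178 181 182 185 185 187 187 188 189 193 197 200 203]
cam [-0.19228052 -0.00074447  0.38447784]
194 -0.07484575558100176 -0.1366879001986561
196 -0.07539523426726866 -0.13114863971772545
[-1.56789449e-01  1.42546489e-04  8.00000000e-03]
[-0.15539395 -0.03521713  0.008     ]
[-0.15572679  0.03804447  0.008     ]
```

The wrist view shows the tool square to the deck. The reel's back edge is at (325,196) and the apron end at (325,150), so the reel centre is at feeder x of about -75 mm. I'll back off 10 mm and descend behind it.

drive_tool([
  [[-1, 0.083, 0, 0.2, 0], [-1, 0.083, 0, 0.4, 0], [-1, 0.083, 0, 0.6, 0], [-1, 0.083, 0, 0.85, 0]],
])

```text
time_s: 3.78
tcp_pos: [0.568, -0.1393, 0.1352]
eef_rot: [-179.9, 0.0, -98.4]
contact_force: [0.7, -0.1, -0.9]
gripper_width: 0.0004
gripper_force: 0.0
```

drive_tool([
  [[-1, 0, 0, 0.2, 0], [-1, 0, 0, 0.4, 0], [-1, 0, 0, 0.6, 0], [-1, 0, 0, 0.75, 0], [-1, 0, 0, 0.83, 0]],
])

```text
time_s: 4.4
tcp_pos: [0.5672, -0.1393, 0.0349]
eef_rot: [179.9, -0.0, -98.5]
contact_force: [-0.1, 0.1, 0.5]
gripper_width: 0.0007
gripper_force: 0.0
```

drive_tool([
  [[-1, -0.02, 0, 0, 0], [-1, -0.04, 0, 0, 0], [-1, -0.06, 0, 0, 0], [-1, -0.08, 0, 0, 0]],
])

```text
time_s: 4.9
tcp_pos: [0.5696, -0.1298, 0.0365]
eef_rot: [-179.9, 0.0, -98.7]
contact_force: [0.8, -0.1, 0.2]
gripper_width: 0.0007
gripper_force: 0.0
```

```bash
python3 - <<'E'
from plant import capture
import cv2
a=capture("side")[170:320,220:420]; 
cv2.imwrite("pics/s1.png",cv2.resize(a,None,fx=4,fy=4,interpolation=cv2.INTER_CUBIC)[:,:,::-1])
E
```

```text
(no output)
```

View pics/s1.png

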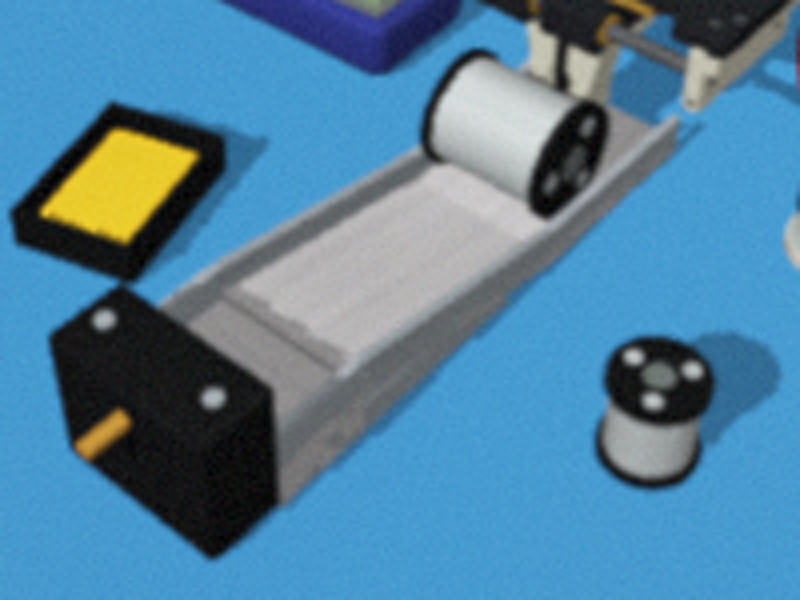

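The crop shows the closed fingers behind the reel at crop (565,60), with the deck clear up to the cradle. I'll start the slow push.

drive_tool([
  [[-1, -0.02, 0, 0, 0], [-1, -0.04, 0, 0, 0], [-1, -0.06, 0, 0, 0], [-1, -0.08, 0, 0, 0], [-1, -0.1, 0, 0, 0]],
])

```text
time_s: 5.58
tcp_pos: [0.571, -0.1181, 0.0359]
eef_rot: [180.0, -0.0, -98.7]
contact_force: [-0.4, -0.3, 0.8]
gripper_width: 0.0002
gripper_force: 0.0
```

drive_tool([
  [[-1, -0.022, 0, 0, 0], [-1, -0.044, 0, 0, 0], [-1, -0.066, 0, 0, 0], [-1, -0.088, 0, 0, 0], [-1, -0.11, 0, 0, 0]],
])

```text
time_s: 6.2
tcp_pos: [0.573, -0.105, 0.036]
eef_rot: [180.0, -0.0, -98.7]
contact_force: [0.3, -0.4, 0.1]
gripper_width: 0.0004
gripper_force: 0.1
```

drive_tool([
  [[-1, -0.022, 0, 0, 0], [-1, -0.044, 0, 0, 0], [-1, -0.066, 0, -0.004, 0], [-1, -0.088, 0, -0.008, 0], [-1, -0.11, 0, -0.012, 0]],
])

```text
time_s: 6.82
tcp_pos: [0.575, -0.0921, 0.0375]
eef_rot: [180.0, -0.0, -98.7]
contact_force: [-0.5, -2.0, 0.8]
gripper_width: 0.0005
gripper_force: 0.8
```

Contact made, and the reel is at the foot of the ramp (about 2 N). I'll continue up the slope.

drive_tool([
  [[-1, -0.025, 0, -0.004, 0], [-1, -0.052, 0, -0.009, 0], [-1, -0.08, 0, -0.0135, 0], [-1, -0.109, 0, -0.018, 0], [-1, -0.138, 0, -0.023, 0]],
])

```text
time_s: 7.45
tcp_pos: [0.5775, -0.0755, 0.0402]
eef_rot: [180.0, -0.0, -98.7]
contact_force: [-0.4, -0.9, 1.1]
gripper_width: 0.0002
gripper_force: 0.8
```

drive_tool([
  [[-1, -0.029, 0, -0.005, 0], [-1, -0.058, 0, -0.01, 0], [-1, -0.087, 0, -0.015, 0], [-1, -0.116, 0, -0.02, 0], [-1, -0.145, 0, -0.025, 0]],
])

```text
time_s: 8.07
tcp_pos: [0.5802, -0.0583, 0.0432]
eef_rot: [180.0, -0.0, -98.7]
contact_force: [-0.4, -1.2, 0.3]
gripper_width: 0.0006
gripper_force: 0.8
```

drive_tool([
  [[-1, -0.029, 0, -0.005, 0], [-1, -0.058, 0, -0.01, 0], [-1, -0.087, 0, -0.015, 0], [-1, -0.116, 0, -0.02, 0], [-1, -0.145, 0, -0.025, 0]],
])

```text
time_s: 8.7
tcp_pos: [0.5828, -0.0411, 0.0462]
eef_rot: [180.0, -0.0, -98.7]
contact_force: [-0.5, -1.2, -0.2]
gripper_width: 0.0003
gripper_force: 0.8
```

drive_tool([
  [[-1, -0.029, 0, -0.005, 0], [-1, -0.058, 0, -0.01, 0], [-1, -0.087, 0, -0.015, 0], [-1, -0.116, 0, -0.02, 0], [-1, -0.145, 0, -0.025, 0]],
])

```text
time_s: 9.32
tcp_pos: [0.5854, -0.0239, 0.0492]
eef_rot: [-180.0, 0.0, -98.7]
contact_force: [-1.3, -1.4, 1.1]
gripper_width: 0.0004
gripper_force: 0.8
```

```bash
python3 - <<'E'
from plant import capture
import cv2
a=capture("side")[170:320,220:420]; 
cv2.imwrite("pics/s2.png",cv2.resize(a,None,fx=4,fy=4,interpolation=cv2.INTER_CUBIC)[:,:,::-1])
E
```

```text
(no output)
```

View pics/s2.png

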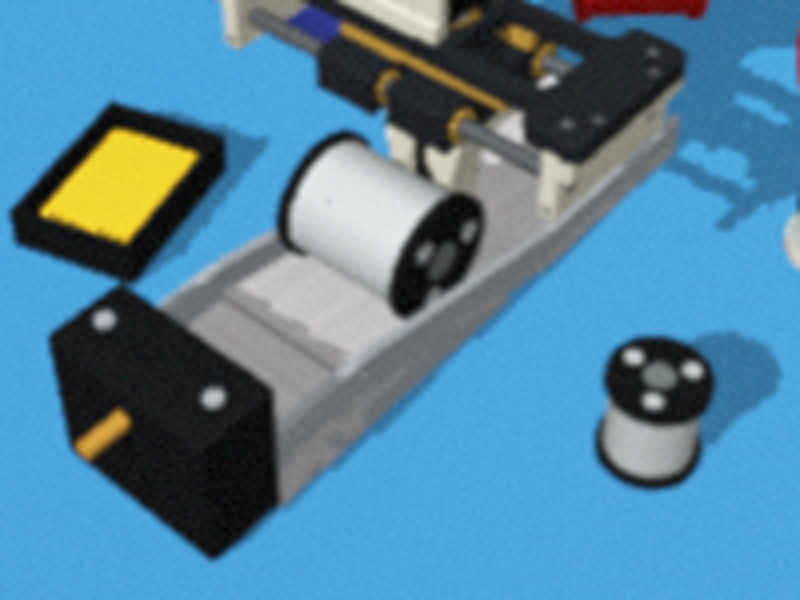

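The reel is seated against the fingertips, square between the rails at crop (380,230), with its centre at about +23 mm. I'll go on, slowing near the crest.

drive_tool([
  [[-1, -0.029, 0, -0.005, 0], [-1, -0.058, 0, -0.01, 0], [-1, -0.087, 0, -0.015, 0], [-1, -0.116, 0, -0.02, 0], [-1, -0.145, 0, -0.025, 0]],
])

```text
time_s: 10.0
tcp_pos: [0.588, -0.0067, 0.0522]
eef_rot: [180.0, -0.0, -98.7]
contact_force: [-0.1, -1.8, 0.9]
gripper_width: 0.0005
gripper_force: 0.8
```

drive_tool([
  [[-1, -0.029, 0, -0.005, 0], [-1, -0.058, 0, -0.01, 0], [-1, -0.087, 0, -0.015, 0], [-1, -0.116, 0, -0.02, 0], [-1, -0.145, 0, -0.025, 0]],
])

```text
time_s: 10.62
tcp_pos: [0.5907, 0.0105, 0.0552]
eef_rot: [180.0, -0.0, -98.7]
contact_force: [0.5, -2.4, 0.5]
gripper_width: 0.0004
gripper_force: 0.8
```

drive_tool([
  [[-1, -0.025, 0, -0.004, 0], [-1, -0.047, 0, -0.008, 0], [-1, -0.067, 0, -0.012, 0], [-1, -0.085, 0, -0.015, 0], [-1, -0.1, 0, -0.018, 0]],
])

```text
time_s: 11.25
tcp_pos: [0.5925, 0.0223, 0.0573]
eef_rot: [180.0, -0.0, -98.7]
contact_force: [-1.2, -1.4, -0.2]
gripper_width: 0.0001
gripper_force: 0.8
```

drive_tool([
  [[-1, -0.013, 0, -0.001, 0], [-1, -0.026, 0, -0.002, 0], [-1, -0.039, 0, -0.003, 0], [-1, -0.052, 0, -0.003, 0], [-1, -0.065, 0, -0.003, 0]],
])

```text
time_s: 11.88
tcp_pos: [0.5937, 0.0299, 0.0577]
eef_rot: [-180.0, 0.0, -98.7]
contact_force: [0.4, -2.2, 1.2]
gripper_width: 0.0003
gripper_force: 0.7
```

drive_tool([
  [[-1, -0.013, 0, 0, 0], [-1, -0.026, 0, 0, 0], [-1, -0.039, 0, 0, 0], [-1, -0.052, 0, 0, 0], [-1, -0.065, 0, 0, 0]],
])

```text
time_s: 12.5
tcp_pos: [0.5949, 0.0378, 0.0577]
eef_rot: [-180.0, 0.0, -98.7]
contact_force: [0.4, 0.4, 0.4]
gripper_width: 0.0004
gripper_force: 0.0
```

drive_tool([
  [[-1, -0.013, 0, 0, 0], [-1, -0.026, 0, 0, 0], [-1, -0.039, 0, 0, 0], [-1, -0.052, 0, 0, 0], [-1, -0.06, 0, 0, 0]],
])

```text
time_s: 13.12
tcp_pos: [0.5959, 0.0448, 0.0577]
eef_rot: [-180.0, 0.0, -98.7]
contact_force: [1.0, 0.2, -0.5]
gripper_width: 0.0
gripper_force: 0.0
```

```bash
python3 - <<'E'
from plant import capture
import cv2
a=capture("side")[170:320,220:420]; 
cv2.imwrite("pics/s3.png",cv2.resize(a,None,fx=4,fy=4,interpolation=cv2.INTER_CUBIC)[:,:,::-1])
E
```

```text
(no output)
```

View pics/s3.png

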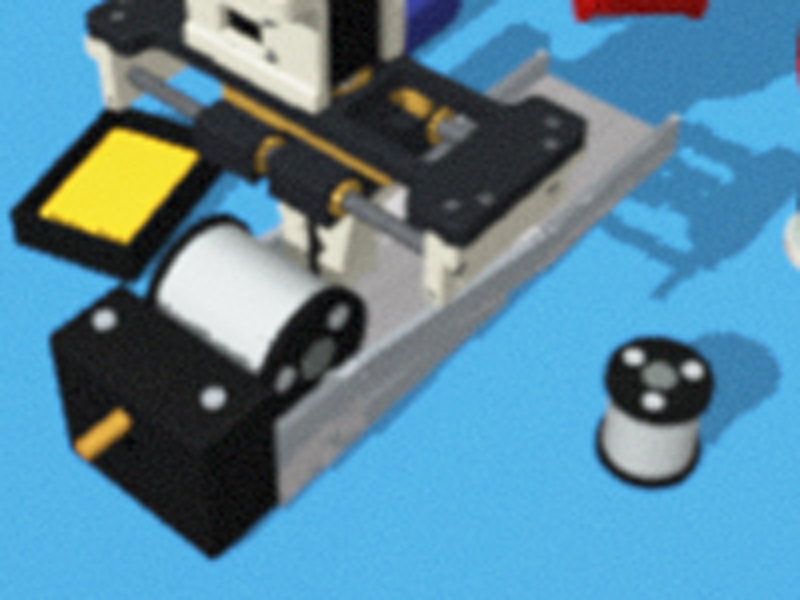

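The reel has dropped into the cradle against the head at crop (260,300), and the contact force is zero. I'll back off and lift clear.

drive_tool([
  [[-1, 0.05, 0, 0, 0], [-1, 0.15, 0, 0, 0], [-1, 0.25, 0, 0, 0], [-1, 0.35, 0, 0, 0], [-1, 0.45, 0, 0, 0]],
])

```text
time_s: 13.8
tcp_pos: [0.5876, -0.0098, 0.0577]
eef_rot: [180.0, -0.0, -98.7]
contact_force: [-0.4, 0.2, -0.1]
gripper_width: 0.0002
gripper_force: 0.0
```

drive_tool([
  [[-1, 0.1, 0, -0.2, 0], [-1, 0.2, 0, -0.4, 0], [-1, 0.3, 0, -0.6, 0], [-1, 0.4, 0, -0.8, 0], [-1, 0.4, 0, -0.8, 0]],
])

```text
time_s: 14.42
tcp_pos: [0.5814, -0.0572, 0.1558]
eef_rot: [-179.8, 0.1, -98.7]
contact_force: [-0.4, 0.9, -0.3]
gripper_width: 0.0002
gripper_force: 0.0
```

```bash
python3 - <<'E'
from plant import capture
import cv2
a=capture("side")[130:320,180:440]; 
cv2.imwrite("pics/s4.png",cv2.resize(a,None,fx=3,fy=3,interpolation=cv2.INTER_CUBIC)[:,:,::-1])
E
```

```text
(no output)
```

View pics/s4.png

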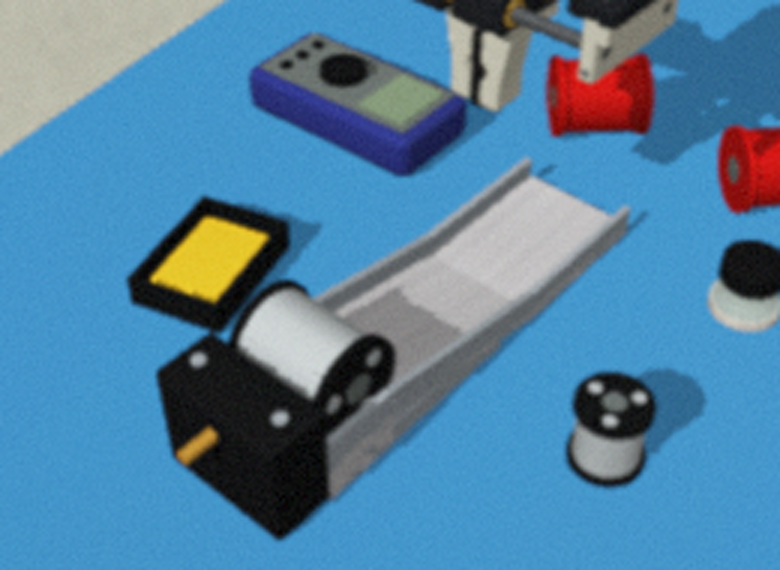

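The reel rests in the cradle at crop (315,350), everything around the feeder is undisturbed, and the arm is clear. Handing in.

```bash
python3 -c "
from plant import job
print(job.close_job())"
```

```text
the job is handed in; nothing more can be done
None
```

The solder reel is resting in the cradle against the stop, pushed up the ramp with the fingertips at under 3 cm/s; the things around the feeder look undisturbed, the arm is clear, and the job was handed in at about 14.5 s.

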